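Put the bench kit back in its marked places

ROBOT

A 6-joint arm with a two-finger parallel gripper is mounted at the origin on the work surface. World frame = base frame: x ahead of the robot, y to its left, z up, the work surface at z = 0. Lengths are in m, angles in rad, forces in N, time in s.
With the tool pointing down it reaches from about 0.275 to 0.875 m from the base axis. Payload 12.5 kg.
Tool frame: the origin (TCP) lies midway between the tips of the shut fingers; the grasp point (between the pads) lies 19 mm behind it; z points along the fingers, y is the line along which they close (so a half turn about z gives the same grasp; the last joint's range is limited). The gripper opens to 85 mm and grips with 20 to 120 N. Pads are 22 mm wide; open, the fingers measure 114 mm over their backs; the gripper's body (76 mm by 85 mm) begins 54 mm behind the grasp point. The pads swing forward as they close: fully open they stand 13 mm farther back than shut.
Start: joints at [-0.085, 0.351, 1.652, -0, 1.139, -0.085], TCP at [0.55, 0, 0.231] pointing down, gripper open.
Joint ranges: [-2.75, 2.75], [-0.79, 2.1], [0.01, 2.65], [-1.57, 4.71], [0.07, 3.14], [-2.87, 2.87]. Speed limits (rad/s): [2.22, 2.22, 2.79, 3.14, 3.14, 3.14].

INTERFACE

Orientations are given as a unit quaternion [x, y, z, w].
In Python, from workcell import arm gives the robot as it stands.
- The arm moves only by the tool carry_out, never from a script. Its argument "rows" is a list of rows, each a list of 4 numbers: the shift along the tool's x, y, z as a fraction of full scale, then the turn about the tool's z as a fraction of full scale. A call has 1 to 10 rows; each row shifts and turns the commanded pose from where the row before left it, along the tool's axes as they then stand; what a row does not reach is not made up. Full scale, the value 1, is 4 cm for a shift and 0.08 rad for a turn. A row lasts 1/10 s, in which the tool goes at most 50 mm and 8.59 degrees, less where a joint would pass 70% of its speed; a pose out of reach is approached as far as the arm can. A call with a number of a shift or a turn outside -1 to 1 is refused whole. A call with a gripper value outside its range is refused whole. "grip" is the opening in per cent of the stroke, from 0 (shut) to 100 (fully open), set as the call begins (left out, the last holds). The fingers move at their own pace and stop on an object; "grip_force" is the grip in N (left out, the last holds). Time passes only in rows, so rows that do not move let the fingers close. It gives the time, the measured TCP pose, the force, the opening and the grip force at its end, in the units of the state.
- arm.get_obs(): the state, without advancing time (a new reading comes with each control period).
- arm.snapshot(name): name is "scene" or "side" or "wrist"; returns a dict with "img" (384x512x3 uint8, blue, green, red), "fx", "fy", "cx", "cy" (pixels), "view" (4x4, takes a point from world to camera coordinates). Camera axes: x right, y down, z forward; pixel columns grow to the right and rows downward; lengths in m; the calibration is good to about 2 mm. A picture is of the moment at which its call begins. There is no depth.
- arm.sign_off(): hands the job in; it is judged then, once.
Trained networks look in a picture, given as the dict that the camera call returned (one of the last four; its "shot" number tells which), for a name from the list of things; names that differ only in an ending like _2 or _b are one class to them, and where a whole thing is asked for, a point or a joint stands for the part that bears it (a point fixed in the world has none). Each returns a list of dicts, best first, with "confidence" (0 to 1); they miss things now and then, are a little off and sometimes report something else, mostly with a low value. They report only what shows in the picture. A call takes as long as a camera call. They do not tell look-alikes from the thing itself.
- arm.trace(picture, target): "region" (384x512 bool, what is visible of it) and "box" ([left, top, right, bottom] in pixels, round what is visible of it).
- arm.mark_of(picture, target): "position" ([column, row] in pixels: a listed point, or the origin of a listed thing).
The state is a dict: "clock": time; "q": joint angles; "dq": joint speeds; "effort": joint torques, N m; "eef_pos": TCP position; "tool_rot": TCP orientation; "ft_force": force on the tool from outside, world axes, zero at the start; "wrist_torque": the same for the moment, N m; "finger_gap": finger opening in m; "grip_force": force on a finger pad.
Only numpy, scipy, OpenCV 4.12 (cv2) and the standard library are available. Lean on these libraries where they do the work, as an engineer would, in place of code of your own. Each camera call takes 0.05 s, during which the arm holds its last target. There are 200 camera calls.

TASK

Tidy the bench: set the black speaker on the cork pad with the circle of its size, the white tip stand on the pad with the smaller circle, and lay the pliers on their drawn silhouette, jaws on jaws. Stack the loose aluminium channel, open side down as it lies, on the fixed open-up channel, parallel and end to end with it but shifted sideways so that their flanges interlock: one flange of each inside the other, lying level. Set things down rather than dropping them, and leave the glass dish where it is.

Things in the scene. Friction and masses are not known exactly. Their poses are not given: they have to be found in the camera images.
- speaker: Loose round black speaker, an upright cylinder 60 mm in diameter and 30 mm high (face up, with a grey cone). Origin at the centre of its underside, z up. 0.13 to 0.25 kg.
- tip_stand: Loose white ceramic soldering tip stand, an upright cylinder 44 mm in diameter and 34 mm high, with five thin copper tips standing 15 mm out of its top (50 mm over all). Origin at the centre of its underside, z up. 0.08 to 0.15 kg.
- pliers: Loose steel flat pliers, closed, lying flat, 12 mm thick, 120 mm long. Origin on the underside at the pivot; x points along the jaws (jaw tips at x = +48 mm), the two handles end at x = -72 mm, 41 mm wide there. Grip at the origin: there the joint block is 26 mm long in x with flat sides 20 mm apart in y. z up. 0.10 to 0.16 kg.
- channel: Loose aluminium U-channel lying open side down (two dark holes in its flat top): 64 mm long (x), 36 wide (y), 26 high; web (top) 4 mm thick, flanges 3 mm thick, 22 tall, 30 clear between. Origin at the centre of its underside (plane of the flange edges), z up. Grip it over its two ends (64 mm, along x), on the web's ends 22 to 26 mm high: this leaves the flanges free. 0.07 kg.
- pad_large: Fixed round cork pad, 90 mm in diameter, 4 mm thick, with a dark circle 60 mm in diameter drawn on it: the speaker's place. Origin at the centre of its underside, so its top is at z = 4 mm.
- pad_small: Fixed round cork pad, 70 mm in diameter, 4 mm thick, with a dark circle 44 mm in diameter drawn on it: the tip stand's place. Origin at the centre of its underside.
- pad_pliers: Fixed cork pad, 150 mm (x) by 64 mm (y), 4 mm thick, with a dark silhouette of the pliers. Origin at the centre of its underside; the drawn jaws point to +x and the drawn pivot lies at x = +20 mm, y = 0, so the pliers' origin belongs there with the same heading.
- base_channel: Fixed cork pad 100 (x) x 90 (y) x 4 mm with a fixed open-up aluminium U-channel, same section as the loose one, 64 mm along x, flanges at y = 15 to 18 mm either side; web top 8 mm, flange edges 30 mm above the origin (centre of the cork's underside). Interlocked, the loose one's origin is 8 mm above this and best 12 mm to either side in y (5 to 17 works; less: flange on flange, more: it tips).
- dish: Bystander: small empty glass dish, 60 mm across the rim, 20 mm high, origin at the centre of its underside. Leave it alone.
Not all that is in view belongs to the job. Leave any blue or red look-alike of the speaker alone.

How it is judged:
At the end, for the whole second after the job is handed in: Speaker and tip stand upright on their circles within 12 mm; pliers flat, pivot within 12 mm each way, jaws the drawn way within 0.25 rad; channel level, interlocked (origin 8 +/- 3 mm above the base origin), parallel within 0.2 rad, ends within 15 mm; all released and at rest (horizontal distance between speaker and pad_large below 0.012 m and z of speaker in the frame of pad_large between 0.001 and 0.007 m and angle between each of speaker, tip_stand, pliers, channel's own z axis and vertical below 0.08 rad and horizontal distance between tip_stand and pad_small below 0.012 m and z of tip_stand in the frame of pad_small between 0.001 and 0.007 m and x of pliers in the frame of pad_pliers between 0.008 and 0.032 m and y of pliers in the frame of pad_pliers between -0.012 and 0.012 m and z of pliers in the frame of pad_pliers between 0.001 and 0.007 m and x of pad_pliers in the frame of pliers below 0 m and angle between the x axis of pliers and the x axis of pad_pliers, either way round below 0.25 rad and z of channel in the frame of base_channel between 0.005 and 0.011 m and x of channel in the frame of base_channel between -0.015 and 0.015 m and y of channel in the frame of base_channel between -0.028 and 0.028 m and angle between the x axis of channel and the x axis of base_channel, either way round below 0.2 rad and linear speed of each of speaker, tip_stand, pliers, channel below 0.02 m/s); the robot touches nothing.
It fails at once if the glass dish was moved by more than 20 mm (distance of dish from where it was at the start of the episode above 0.02 m).
It fails at once if a thing was dropped (falling free faster than 0.7 m/s, that is about 25 mm) ((linear speed of speaker above 0.7 m/s and contact force between speaker and the fingers below 0.05 N) or (linear speed of tip_stand above 0.7 m/s and contact force between tip_stand and the fingers below 0.05 N) or (linear speed of pliers above 0.7 m/s and contact force between pliers and the fingers below 0.05 N) or (linear speed of channel above 0.7 m/s and contact force between channel and the fingers below 0.05 N)).
It also fails if it takes over 112 s, if anything falls off the work surface, if the arm or the gripper's body presses on something with over 40 N, if the wrist force passes 120 N, or if a joint passes its speed limit or range.

## Working session

There is one attempt and no reset: what is moved stays moved. The work goes in short steps, Python scripts to look and compute and a tool call to move; the robot and the scene stay as the last step left them, time stands still between calls to the robot, and variables do not carry over. Pictures are saved under pics/ and viewed, at most 14 in all, crops included, and the job is handed in when it is done.

Besides the shell and the picture viewer there is one more tool, called after "Emit:" as name(argument=value, ...), one argument or row to a line, values as JSON. carry_out: Moves the arm, as the interface text tells. Its arguments: {"type":"object","properties":{"rows":{"type":"array","items":{"type":"array","items":{"type":"number"}}},"grip":{"type":"number"},"grip_force":{"type":"number"}},"required":["rows"]}

```bash
mkdir -p pics; ls; cat > h.py <<'E'
import numpy as np,cv2
from workcell import arm
def ray(p,uv,z):
    V=np.array(p["view"]);R=V[:3,:3];t=V[:3,3];c=-R.T@t
    d=R.T@np.array([(uv[0]-p["cx"])/p["fx"],(uv[1]-p["cy"])/p["fy"],1.])
    return c+d*(z-c[2])/d[2]
def proj(p,X):
    V=np.array(p["view"]);c=V[:3,:3]@np.array(X)+V[:3,3]
    return np.array([p["cx"]+p["fx"]*c[0]/c[2],p["cy"]+p["fy"]*c[1]/c[2]])
E
python3 - <<'E'
from h import *
o=arm.get_obs();print(o["clock"],o["eef_pos"],o["tool_rot"],o["finger_gap"])
ims=[]
for n in ["scene","side"]:
    p=arm.snapshot(n);ims.append(p["img"])
    V=np.array(p["view"]);print(n,p["fx"],-V[:3,:3].T@V[:3,3])
    for k in ["speaker","tip_stand","pliers","channel","pad_large","pad_small","pad_pliers","base_channel","dish"]:
        for m in arm.mark_of(p,k)[:3]:
            print(k,np.round(m["position"],1),round(m["confidence"],2),np.round(ray(p,m["position"],0.004 if 'pad' not in k and k!='base_channel' else 0),3))
    cv2.imwrite(f"pics/{n}0.png",cv2.resize(p["img"],(800,600)))
E
```

```text
pics
0.0 [5.49658498e-01 6.56838096e-05 2.30753873e-01] [ 7.07086151e-01  7.07127158e-01 -3.91526681e-04 -4.51695727e-04] 0.08521564712095021
scene 418.72701275921787 [0.97238791 0.40054496 0.87520032]
speaker [281.7 189. ] 0.94 [0.429 0.005 0.004]
speaker [309.4 217.5] 0.67 [0.451 0.114 0.004]
speaker [331.2 188.6] 0.59 [0.34  0.101 0.004]
tip_stand [246.1 169.5] 0.76 [ 0.442 -0.109  0.004]
tip_stand [186.9 216.9] 0.31 [ 0.655 -0.114  0.004]
pliers [383. 238.] 0.59 [0.379 0.283 0.004]
channel [217.5 121.3] 0.61 [ 0.362 -0.3    0.004]
channel [247.6 219.7] 0.17 [0.559 0.004 0.004]
pad_large [155.9 151.6] 0.6 [ 0.562 -0.345  0.   ]
pad_large [381.3 236.9] 0.51 [0.376 0.277 0.   ]
pad_small [186.4 214.9] 0.76 [ 0.65  -0.121  0.   ]
pad_pliers [377.6 313.7] 0.71 [0.547 0.374 0.   ]
pad_pliers [217.8 121.2] 0.52 [ 0.358 -0.303  0.   ]
base_channel [266.2 267.9] 0.65 [0.626 0.124 0.   ]
dish [247.6 220.1] 0.95 [0.56  0.005 0.004]
side 495.8166749325564 [0.3605347  0.90502534 0.69754819]
speaker [322.2 242.1] 0.93 [0.335 0.091 0.004]
speaker [283.2 215.3] 0.8 [0.425 0.008 0.004]
speaker [270.  243.8] 0.59 [0.444 0.11  0.004]
tip_stand [275.5 185.9] 0.81 [ 0.454 -0.108  0.004]
pliers [295.5 312.5] 0.95 [0.378 0.292 0.004]
channel [313.2 150.1] 0.93 [ 0.369 -0.295  0.004]
pad_large [245.9 142.2] 0.74 [ 0.561 -0.325  0.   ]
pad_small [199.6 177.8] 0.9 [ 0.652 -0.128  0.   ]
base_channel [185.5 241.8] 0.67 [0.626 0.121 0.   ]
dish [230.3 212.5] 0.95 [0.547 0.012 0.004]
```

View pics/scene0.png

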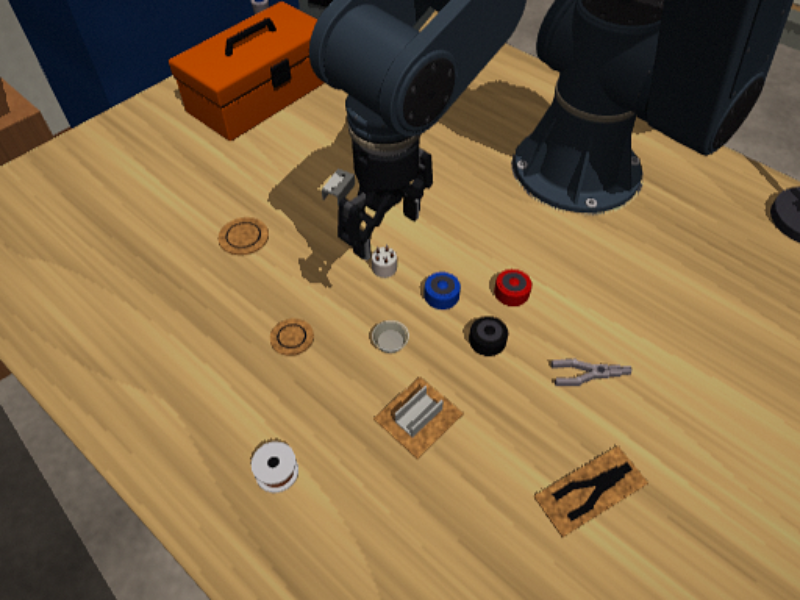

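View pics/side0.png

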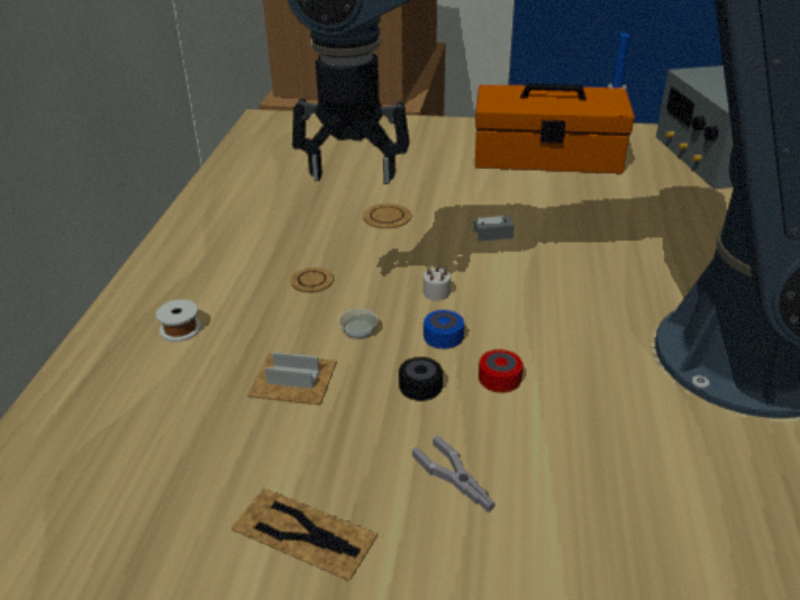

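The black speaker is at about (312,214) in the scene picture. It could be confused with the blue one (283,186), the red one (328,184) or the spool (176,298). The tip stand is at (246,168); the spool could also pass for that. I'll choose the black speaker by its colour and check it in a crop.

```bash
python3 - <<'E'
from h import *
Z=dict(speaker=.015,tip_stand=.017,pliers=.006,channel=.026,pad_large=.004,pad_small=.004,pad_pliers=.004,base_channel=.004,dish=.01)
for n in ["scene","side"]:
    p=arm.snapshot(n)
    for k in Z:
        for m in arm.trace(p,k)[:3]:
            if m["confidence"]<.4: continue
            c=max(cv2.findContours(m["region"].astype(np.uint8),cv2.RETR_EXTERNAL,cv2.CHAIN_APPROX_NONE)[0],key=len)[:,0]
            W=np.array([ray(p,q,Z[k])[:2] for q in c]).astype(np.float32)
            r=cv2.minAreaRect(W*1000)
            mean=p["img"][m["region"]].mean(0)
            b=cv2.boxPoints(r);e=[b[1]-b[0],b[2]-b[1]];e=max(e,key=np.linalg.norm)
            print(n,k,round(m["confidence"],2),m["box"],"c",np.round(r[0]),"sz",np.round(r[1]),"long ang",round(np.degrees(np.arctan2(e[1],e[0])),1),"bgr",mean.astype(int))
    if n=="scene":
        a=cv2.resize(p["img"][150:270,240:420],(800,533),interpolation=cv2.INTER_CUBIC);cv2.imwrite("pics/c1.png",a)
        for a,b in [((350,320),(402,300)),((358,240),(402,238))]:print(ray(p,a,.004),ray(p,b,.004))
E
```

```text
scene speaker 0.87 [318.1, 171.7, 342.4, 196.6] c [341.  86.] sz [79. 62.] long ang 35.2 bgr [ 20  22 110]
scene speaker 0.82 [272.4, 173.2, 295.3, 199.3] c [424.   5.] sz [78. 56.] long ang 34.3 bgr [101  45  24]
scene speaker 0.66 [299.9, 202.6, 325.1, 227.9] c [445. 118.] sz [78. 58.] long ang 26.8 bgr [24 23 26]
scene tip_stand 0.59 [237.4, 158.4, 249.8, 175.6] c [ 444. -109.] sz [71. 40.] long ang 42.2 bgr [117 125 134]
scene pliers 0.59 [352.8, 226.8, 404.5, 246.8] c [388. 274.] sz [ 45. 117.] long ang -47.9 bgr [ 99  98 108]
scene pad_large 0.94 [138.2, 138.2, 173.2, 163.3] c [ 560. -347.] sz [92. 91.] long ang 42.2 bgr [ 52  99 143]
scene pad_small 0.72 [137.5, 137.6, 174.0, 165.8] c [ 560. -347.] sz [92. 88.] long ang 42.2 bgr [ 52  98 142]
scene pad_small 0.67 [172.1, 203.7, 200.3, 228.8] c [ 653. -119.] sz [69. 70.] long ang -47.9 bgr [ 50  95 138]
scene pad_pliers 0.98 [346.0, 288.3, 413.7, 341.5] c [547. 374.] sz [ 62. 149.] long ang -18.3 bgr [ 42  77 113]
scene base_channel 0.87 [239.7, 242.8, 298.0, 289.8] c [620. 125.] sz [ 91. 103.] long ang -1.8 bgr [ 76 110 143]
s
[... 730 characters left out ...]
[ 49. 127.] long ang -46.6 bgr [ 95  98 101]
side channel 0.8 [300.5, 138.6, 329.7, 154.1] c [ 363. -283.] sz [71. 79.] long ang -75.2 bgr [75 78 75]
side pad_large 0.79 [232.2, 131.8, 264.6, 148.5] c [ 559. -348.] sz [87. 90.] long ang -83.6 bgr [ 55  94 119]
side pad_small 0.55 [187.7, 171.8, 211.5, 186.8] c [ 651. -120.] sz [67. 69.] long ang -83.3 bgr [ 52  90 115]
side pad_pliers 0.77 [149.7, 313.6, 243.7, 370.5] c [546. 374.] sz [ 66. 151.] long ang -18.7 bgr [ 48  80 100]
side base_channel 0.65 [159.4, 224.4, 214.1, 260.3] c [620. 122.] sz [ 97. 102.] long ang -2.7 bgr [ 78 102 114]
side dish 0.64 [216.4, 200.4, 242.8, 218.4] c [553.  -1.] sz [57. 70.] long ang -83.1 bgr [104 116 113]
```

View pics/c1.png

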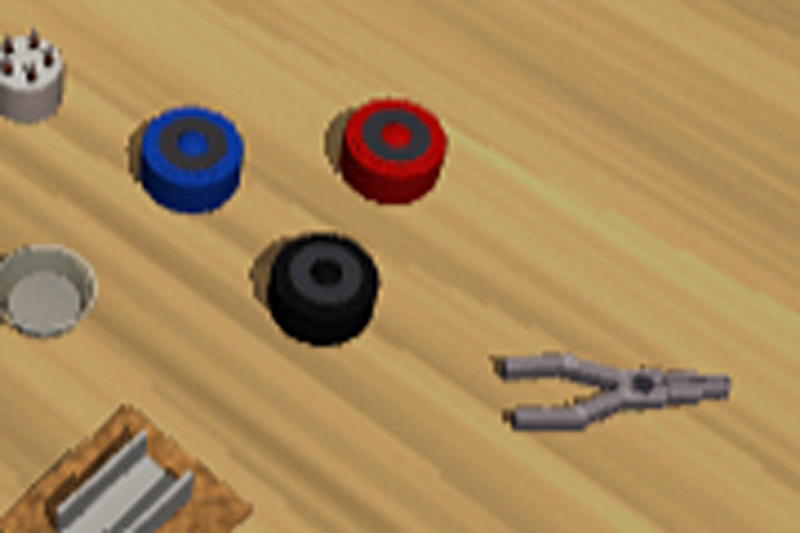

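The crop shows the black speaker with its grey cone at crop (323,288), which is scene pixel (313,215). The blue and red ones are clearly separate, and the pliers' jaws point right. Speaker is about (0.445,0.115), so I'm going above it.

Emit:
carry_out(
  rows=[
    [0.72, -0.65, 0, 0],
    [0.72, -0.65, 0, 0],
    [0.72, -0.65, 0.3, 0],
    [0.72, -0.67, 0.3, 0],
    [0, 0, 0, 0],
    [0, 0, 0, 0],
  ],
  grip=100,
  grip_force=50,
)

```text
clock: 2.6
eef_pos: [0.4451, 0.1156, 0.2075]
tool_rot: [0.707, 0.708, 0.0, 0.0]
ft_force: [0.9, 0.1, -0.5]
finger_gap: 0.0853
grip_force: 0.0
```

```bash
cat >> h.py <<'E'
def look(k,z,name="wrist",save=None):
    p=arm.snapshot(name);o=arm.get_obs()
    if save: cv2.imwrite(f"pics/{save}.png",p["img"])
    q=o["tool_rot"];from scipy.spatial.transform import Rotation as Ro
    R=Ro.from_quat(q).as_matrix()
    print("t",round(o["clock"],2),"tcp",np.round(o["eef_pos"],4),"xang",round(np.degrees(np.arctan2(R[1,0],R[0,0])),1),"gap",round(o["finger_gap"],4))
    for m in arm.mark_of(p,k)[:3]:
        print(k,"mark",round(m["confidence"],2),np.round(m["position"]),np.round(ray(p,m["position"],0 if k!="x" else 0)*1000,1))
    for m in arm.trace(p,k)[:3]:
        c=max(cv2.findContours(m["region"].astype(np.uint8),cv2.RETR_EXTERNAL,cv2.CHAIN_APPROX_NONE)[0],key=len)[:,0]
        W=np.array([ray(p,u,z)[:2] for u in c]).astype(np.float32)
        r=cv2.minAreaRect(W*1000);b=cv2.boxPoints(r);e=max([b[1]-b[0],b[2]-b[1]],key=np.linalg.norm)
        cc=np.array(r[0])/1000
        print(k,"trace",round(m["confidence"],2),m["box"],"c",np.round(r[0],1),"sz",np.round(r[1]),"ang",round(np.degrees(np.arctan2(e[1],e[0])),1),"bgr",p["img"][m["region"]].mean(0).astype(int),"tool dxy/4cm",np.round(R[:2,:2].T@(cc-o["eef_pos"][:2])/.04,2))
    return p
E
python3 -c "
from h import *
p=look('speaker',.03,save='w1')
print(proj(p,[.445,.115,.03]))"
```

```text
t 2.65 tcp [0.4457 0.1152 0.2077] xang 90.0 gap 0.0854
speaker mark 0.89 [263. 164.] [451.1 117.2   0. ]
speaker mark 0.83 [176. 183.] [341.8  91.8   0. ]
speaker mark 0.58 [243. 246.] [425.2   4.7   0. ]
speaker trace 0.78 [219.8, 222.6, 267.3, 275.5] c [426.3  13.1] sz [57. 70.] ang -89.9 bgr [92 55 37] tool dxy/4cm [-2.55 -0.49]
speaker trace 0.76 [143.5, 160.0, 198.9, 214.7] c [344.9  93.4] sz [66. 57.] ang 33.8 bgr [ 31  32 103] tool dxy/4cm [-0.54 -2.52]
speaker trace 0.69 [235.1, 139.4, 289.3, 191.2] c [447.1 121.6] sz [59. 57.] ang 62.8 bgr [38 38 38] tool dxy/4cm [0.16 0.03]
[258.15126006 170.86216535]
```

View pics/w1.png

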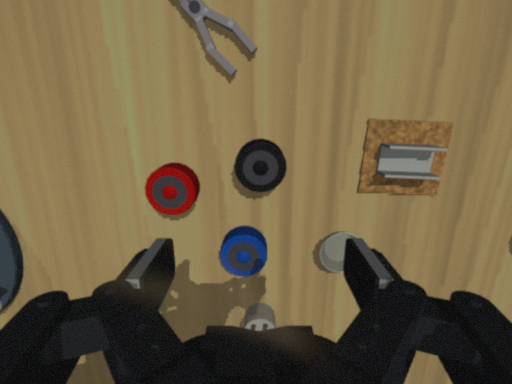

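The wrist view shows the black speaker at (261,165), below the opening, with red, blue and dish clear of it. Descending to grip.

Emit:
carry_out(
  rows=[
    [0.1, 0.06, 1, 0],
    [0, 0, 1, 0],
    [0, 0, 1, 0],
    [0, 0, 1, 0],
    [0, 0, 0.7, 0],
    [0, 0, 0.43, 0],
    [0, 0, 0, 0],
    [0, 0, 0, 0],
  ],
)

```text
clock: 3.55
eef_pos: [0.4482, 0.1189, 0.0024]
tool_rot: [0.707, 0.707, 0.0, 0.0]
ft_force: [0.3, -0.2, 0.3]
finger_gap: 0.0855
grip_force: 0.0
```

Emit:
carry_out(
  rows=[
    [0, 0, 0, 0],
    [0, 0, 0, 0],
    [0, 0, 0, 0],
    [0, 0, 0, 0],
    [0, 0, 0, 0],
    [0, 0, 0, 0],
    [0, 0, 0, 0],
  ],
  grip=40,
  grip_force=50,
)

```text
clock: 4.25
eef_pos: [0.4483, 0.1192, 0.0034]
tool_rot: [0.707, 0.707, 0.001, 0.001]
ft_force: [-2.8, -1.6, 9.8]
finger_gap: 0.0588
grip_force: 51.6
```

Emit:
carry_out(
  rows=[
    [0, 0, -0.6, 0],
    [0, 0, -1, 0],
    [-0.5, 0.1, -0.8, 0],
    [-0.9, 0.215, 0, 0],
    [-0.9, 0.215, 0, 0],
    [-0.9, 0.215, 0, 0],
    [-0.9, 0.215, 0, 0],
    [-0.9, 0.215, 0, 0],
    [-0.9, 0.215, 0, 0],
    [-0.9, 0.215, 0, 0],
  ],
)

```text
clock: 5.25
eef_pos: [0.512, -0.1544, 0.0989]
tool_rot: [0.707, 0.707, 0.0, 0.0]
ft_force: [0.2, 0.4, -1.5]
finger_gap: 0.0587
grip_force: 54.8
```

Emit:
carry_out(
  rows=[
    [-0.9, 0.215, 0, 0],
    [-0.9, 0.215, 0, 0],
    [-0.9, 0.215, 0, 0],
    [-0.9, 0.215, 0, 0],
    [-0.9, 0.215, 0, 0],
    [-0.36, 0.09, 0, 0],
    [0, 0, 0, 0],
    [0, 0, 0, 0],
  ],
)

```text
clock: 6.05
eef_pos: [0.5581, -0.3466, 0.0983]
tool_rot: [0.707, 0.707, 0.0, -0.0]
ft_force: [-0.6, 0.4, -2.2]
finger_gap: 0.0585
grip_force: 54.8
```

```bash
python3 -c "
from h import *
look('pad_large',.004);look('speaker',.1);look('channel',.026,'side')"
```

```text
t 6.1 tcp [ 0.5581 -0.3462  0.0983] xang 90.0 gap 0.0587
pad_large mark 0.85 [263. 190.] [ 562.4 -346.3    0. ]
pad_large trace 0.88 [211.8, 139.1, 314.2, 214.0] c [ 562.3 -331.9] sz [63. 89.] ang -3.4 bgr [ 64 106 140] tool dxy/4cm [0.36 0.1 ]
t 6.25 tcp [ 0.5584 -0.3462  0.0983] xang 90.1 gap 0.0586
speaker mark 0.79 [261. 240.] [ 561.1 -393.8    0. ]
speaker trace 0.63 [198.2, 192.6, 325.2, 321.2] c [ 557.2 -356.5] sz [71. 78.] ang -66.2 bgr [40 40 41] tool dxy/4cm [-0.26 -0.03]
t 6.4 tcp [ 0.5585 -0.3466  0.0983] xang 90.0 gap 0.0583
channel mark 0.53 [313. 150.] [ 368.2 -303.1    0. ]
channel trace 0.88 [302.1, 135.6, 330.2, 153.6] c [ 362.4 -285.4] sz [73. 84.] ang -75.3 bgr [110 117 114] tool dxy/4cm [ 1.53 -4.9 ]
```

Emit:
carry_out(
  rows=[
    [0, 0.06, 0.9, 0],
    [0, 0, 0.7, 0],
    [0, 0, 0.4, 0],
    [0, 0, 0.15, 0],
    [0, 0, 0.1, 0],
    [0, 0, 0, 0],
    [0, 0, 0, 0],
  ],
)

```text
clock: 7.2
eef_pos: [0.5613, -0.3476, 0.0092]
tool_rot: [0.707, 0.707, 0.0, 0.001]
ft_force: [-0.2, -0.3, -1.6]
finger_gap: 0.0587
grip_force: 54.8
```

Emit:
carry_out(
  rows=[
    [0, 0, 0.05, 0],
    [0, 0, 0, 0],
    [0, 0, 0, 0],
  ],
)

```text
clock: 7.5
eef_pos: [0.5614, -0.3477, 0.0075]
tool_rot: [0.707, 0.707, 0.0, 0.001]
ft_force: [-1.1, 0.6, 4.9]
finger_gap: 0.0585
grip_force: 55.2
```

Emit:
carry_out(
  rows=[
    [0, 0, 0, 0],
    [0, 0, 0, 0],
    [0, 0, 0, 0],
    [0, 0, 0, 0],
    [0, 0, -0.5, 0],
    [0, 0, -1, 0],
    [0, -0.2, -1, 0],
    [0, -1, -0.8, 0],
    [0, -1, -0.8, 0],
    [0, -1, 0, 0],
  ],
  grip=100,
)

```text
clock: 8.5
eef_pos: [0.4348, -0.3482, 0.1725]
tool_rot: [0.707, 0.707, 0.0, 0.003]
ft_force: [-0.4, -0.9, 0.2]
finger_gap: 0.0853
grip_force: 0.0
```

Emit:
carry_out(
  rows=[
    [0, -0.8, 0, 0],
    [0, -0.8, 0, 0],
    [0, 0, 0, 0],
    [0, 0, 0, 0],
  ],
)

```text
clock: 8.9
eef_pos: [0.3707, -0.3475, 0.1689]
tool_rot: [0.707, 0.707, 0.0, 0.0]
ft_force: [0.7, -0.4, -0.4]
finger_gap: 0.0858
grip_force: 0.0
```

```bash
python3 -c "
from h import *
p=look('channel',.026,save='w2');look('speaker',.034,'scene');look('speaker',.034,'side')"
```

```text
t 8.95 tcp [ 0.3713 -0.3475  0.1688] xang 90.0 gap 0.0856
channel mark 0.9 [251. 127.] [ 363.5 -298.5    0. ]
channel trace 0.6 [216.5, 100.0, 287.6, 158.6] c [ 364.2 -300. ] sz [64. 37.] ang 16.6 bgr [120 127 125] tool dxy/4cm [ 1.19 -0.18]
t 9.1 tcp [ 0.3715 -0.3472  0.1685] xang 90.0 gap 0.0853
speaker mark 0.9 [327. 187.] [341.4  88.4   0. ]
speaker mark 0.84 [157. 152.] [ 560. -343.    0.]
speaker mark 0.79 [284. 190.] [424.4  10.5   0. ]
speaker trace 0.91 [272.0, 172.5, 293.5, 198.8] c [435.7  12.6] sz [73. 57.] ang 33.3 bgr [94 41 22] tool dxy/4cm [8.99 1.61]
speaker trace 0.81 [143.1, 137.1, 165.6, 159.9] c [ 568.2 -336.8] sz [82. 57.] ang 61.0 bgr [21 20 21] tool dxy/4cm [0.26 4.92]
speaker trace 0.59 [319.0, 170.4, 340.9, 194.6] c [354.1  94. ] sz [77. 59.] ang 35.2 bgr [ 18  20 103] tool dxy/4cm [11.03 -0.43]
t 9.25 tcp [ 0.3712 -0.347   0.1684] xang 90.0 gap 0.0853
speaker mark 0.77 [320. 242.] [339.5  85.    0. ]
speaker mark 0.73 [247. 134.] [ 566.5 -373.2    0. ]
speaker mark 0.71 [282. 213.] [428.7  -3.7   0. ]
speaker trace 0.84 [238.2, 118.9, 258.9, 142.0] c [ 557.9 -325.5] sz [ 57. 108.] ang -82.5 bgr [24 25 26] tool dxy/4cm [0.54 4.67]
speaker trace 0.75 [270.4, 200.0, 295.9, 225.4] c [422.6  30. ] sz [56. 88.] ang -83.8 bgr [95 48 23] tool dxy/4cm [9.42 1.29]
speaker trace 0.75 [306.8, 223.6, 334.4, 249.1] c [340.4 109.4] sz [58. 85.] ang -87.1 bgr [20 22 99] tool dxy/4cm [11.41 -0.76]
```

View pics/w2.png

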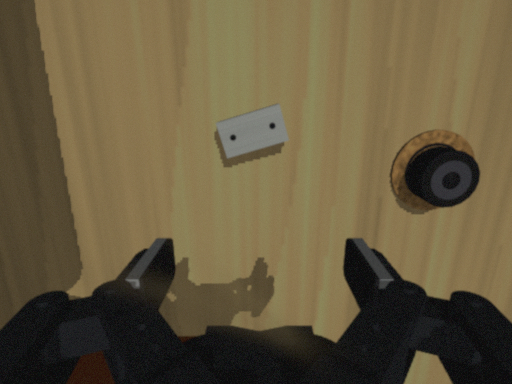

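Wrist view: the loose channel is at (251,131), its web up with two holes, with its long axis at about 16.6°. The speaker is centred on its pad at about (440,178). I'll align with the channel and descend.

Emit:
carry_out(
  rows=[
    [0.6, -0.1, 0.3, 0],
    [0.59, -0.08, 0.3, 0],
    [0, 0, 0.5, -0.9],
    [0, 0, 0.6, -0.9],
    [0, 0, 0.6, -0.9],
    [0, 0, 0.4, -0.92],
    [0, 0, 0, 0],
    [0, 0, 0, 0],
  ],
)

```text
clock: 10.15
eef_pos: [0.3637, -0.2997, 0.0609]
tool_rot: [0.598, 0.801, 0.0, -0.0]
ft_force: [-0.5, -0.6, -1.4]
finger_gap: 0.0855
grip_force: 0.0
```

```bash
python3 -c "
from h import *
p=look('channel',.026,save='w3')"
```

```text
t 10.2 tcp [ 0.3639 -0.2999  0.0613] xang 106.5 gap 0.0856
channel mark 0.62 [258. 206.] [ 364.3 -300.3    0. ]
channel trace 0.62 [210.0, 182.1, 305.1, 245.2] c [ 363.1 -296.5] sz [64. 44.] ang 16.5 bgr [108 113 112] tool dxy/4cm [0.09 0.01]
```

View pics/w3.png

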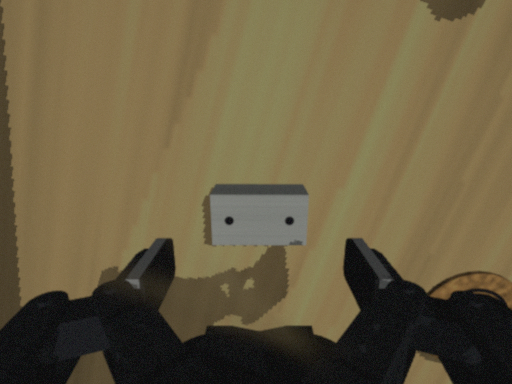

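The channel is square in the opening: top face columns 210–307, centred between the fingers at 173 and 345. Descend and grip the web ends.

Emit:
carry_out(
  rows=[
    [0, 0, 0.6, 0],
    [0, 0, 0.4, 0],
    [0, 0, 0.15, 0],
    [0, 0, 0, 0],
    [0, 0, 0, 0],
  ],
)

```text
clock: 10.8
eef_pos: [0.3638, -0.2999, 0.0153]
tool_rot: [0.598, 0.802, -0.0, 0.0]
ft_force: [-0.2, -0.1, -0.1]
finger_gap: 0.0852
grip_force: 0.0
```

Emit:
carry_out(
  rows=[
    [0, 0, 0, 0],
    [0, 0, 0, 0],
    [0, 0, 0, 0],
    [0, 0, 0, 0],
    [0, 0, 0, 0],
    [0, 0, 0, 0],
  ],
  grip=50,
  grip_force=40,
)

```text
clock: 11.4
eef_pos: [0.3638, -0.2999, 0.0157]
tool_rot: [0.598, 0.802, -0.0, 0.001]
ft_force: [-3.0, 2.4, 11.6]
finger_gap: 0.0622
grip_force: 40.7
```

Emit:
carry_out(
  rows=[
    [0, 0, -0.3, 0],
    [0, 0, -0.5, 0],
    [0, 0, -0.9, 0],
    [0, 0, -0.9, 0],
    [0, 0, 0, 0],
    [0, 0, 0, 0],
  ],
)

```text
clock: 12.0
eef_pos: [0.3637, -0.2998, 0.1195]
tool_rot: [0.598, 0.802, -0.0, 0.001]
ft_force: [0.1, -1.0, -1.2]
finger_gap: 0.0623
grip_force: 44.6
```

```bash
python3 -c "
from h import *
p=look('channel',.1,'side')
c=p['img'];u,v=proj(p,arm.get_obs()['eef_pos']);u,v=int(u),int(v);print(u,v)
cv2.imwrite('pics/s3.png',cv2.resize(c[max(v-60,0):v+60,max(u-80,0):u+80],(800,600),interpolation=2))"
```

```text
t 12.05 tcp [ 0.3633 -0.2993  0.1185] xang 106.6 gap 0.0623
channel mark 0.88 [315. 114.] [ 371.6 -530.8    0. ]
channel trace 0.87 [303.6, 102.4, 334.2, 118.6] c [ 362.5 -340.6] sz [73. 93.] ang -84.0 bgr [102 106 102] tool dxy/4cm [-0.98 -0.31]
317 112
```

View pics/s3.png

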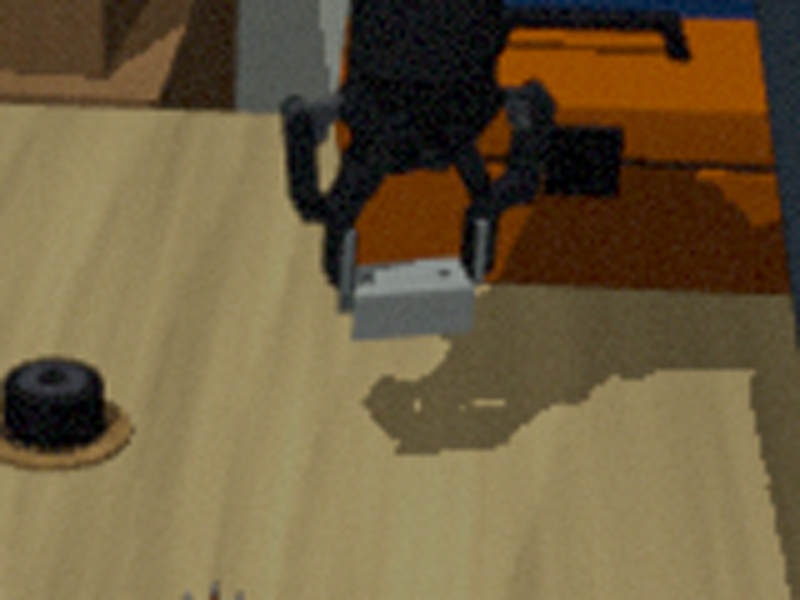

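The channel is held level. Turn to the base heading and move to a stand-off near the base.

Emit:
carry_out(
  rows=[
    [0, 0, -0.3, 1],
    [0, 0, -0.3, 1],
    [0, 0, -0.3, 1],
    [0, 0, 0, 1],
    [0, 0, 0, 0.1],
    [0.4, 0.3, 0, 0],
    [0.87, 0.6, 0, 0],
    [0.87, 0.6, 0, 0],
    [0.87, 0.6, 0, 0],
    [0.87, 0.6, 0, 0],
  ],
)

```text
clock: 13.15
eef_pos: [0.4778, -0.147, 0.1536]
tool_rot: [0.72, 0.694, -0.0, -0.001]
ft_force: [-0.4, -0.4, -0.4]
finger_gap: 0.0623
grip_force: 44.6
```

Emit:
carry_out(
  rows=[
    [0.87, 0.6, 0, 0],
    [0.87, 0.6, 0, 0],
    [0.87, 0.6, 0, 0],
    [0.87, 0.6, 0, 0],
    [0.87, 0.6, 0, 0],
    [0.5, 0.35, 0, 0],
    [0, 0, 0, 0],
    [0, 0, 0, 0],
    [0, 0, 0, 0],
  ],
)

```text
clock: 14.05
eef_pos: [0.618, 0.0393, 0.1539]
tool_rot: [0.721, 0.693, -0.001, -0.0]
ft_force: [1.4, 0.0, -1.1]
finger_gap: 0.0622
grip_force: 44.6
```

```bash
python3 -c "
from h import *
p=look('base_channel',.004,save='w4')
cv2.imwrite('pics/w4.png',cv2.resize(p['img'],(800,600)))"
```

```text
t 14.1 tcp [0.6181 0.0392 0.1542] xang 87.8 gap 0.0624
base_channel mark 0.65 [257.  94.] [619.6 120.9   0. ]
base_channel trace 0.69 [205.6, 39.4, 315.8, 138.3] c [621.2 125.1] sz [ 89. 100.] ang -2.1 bgr [ 74 102 122] tool dxy/4cm [ 2.15 -0.01]
```

View pics/w4.png

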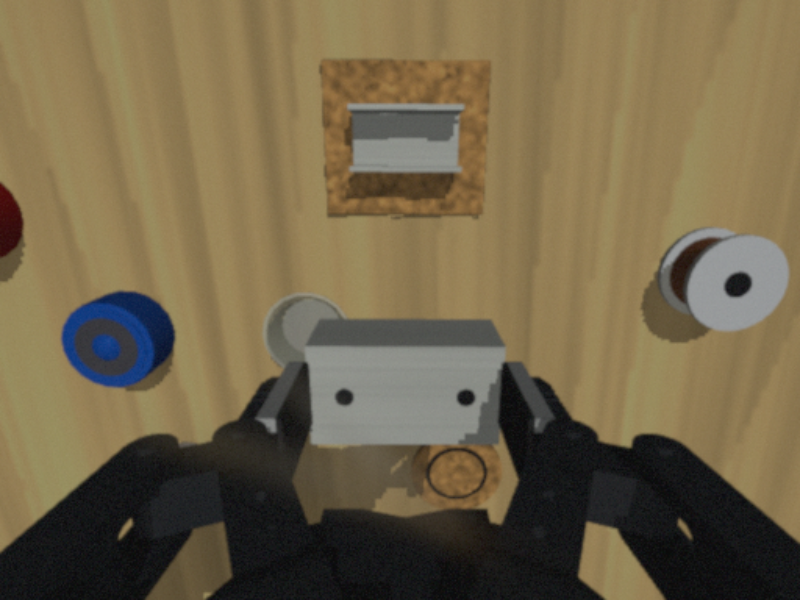

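The picture shows the base with flange tops at rows ~106 and ~170 (800-px scale) and the held channel's top face at rows 347–444. Computing both centres.

```bash
python3 -c "
from h import *
p=arm.snapshot('wrist');s=.64
for u,v,z in [(405,106,.03),(405,170,.03),(348,106,.03),(463,106,.03),(350,170,.03),(461,170,.03),(405,347,.1647),(405,444,.1647),(308,347,.1647),(502,347,.1647)]: print(u,v,np.round(ray(p,(u*s,v*s),z)*1000,1))
"
```

```text
405 106 [623.1 141.3  30. ]
405 170 [621.8 107.5  30. ]
348 106 [591.8 142.5  30. ]
463 106 [654.9 140.1  30. ]
350 170 [590.5 108.7  30. ]
461 170 [653.7 106.3  30. ]
405 347 [619.7  56.2 164.7]
405 444 [618.4  20.7 164.7]
308 347 [589.   57.4 164.7]
502 347 [650.4  55.  164.7]
```

Emit:
carry_out(
  rows=[
    [0.6, 0, 0, 0],
    [0.8, 0, 0, 0],
    [0.65, 0, 0, 0],
    [0.4, 0, 0.3, 0],
    [0, 0, 0.8, 0],
    [0, 0, 0.8, 0],
    [0, 0, 0.6, 0],
    [0, 0, 0.3, 0],
    [0, 0, 0, 0],
    [0, 0, 0, 0],
  ],
)

```text
clock: 15.25
eef_pos: [0.623, 0.1378, 0.0433]
tool_rot: [0.721, 0.693, 0.0, 0.0]
ft_force: [-0.9, 0.3, -1.2]
finger_gap: 0.0627
grip_force: 44.6
```

```bash
python3 -c "
from h import *
p=look('channel',.06,'side')
u,v=proj(p,arm.get_obs()['eef_pos']);u,v=int(u),int(v);print(u,v)
a=p['img'][v-36:v+36,u-48:u+48]
p=arm.snapshot('scene');u,v=proj(p,arm.get_obs()['eef_pos']);u,v=int(u),int(v);print(u,v)
b=p['img'][v-36:v+36,u-48:u+48]
cv2.imwrite('pics/s5.png',cv2.resize(np.hstack([a,b]),(800,300),interpolation=2))"
```

```text
t 15.3 tcp [0.6233 0.1379 0.0438] xang 87.8 gap 0.0623
channel mark 0.78 [182. 236.] [638.  104.3   0. ]
channel trace 0.68 [164.9, 219.7, 200.1, 241.7] c [618.6 157.6] sz [62. 67.] ang -83.1 bgr [126 130 125] tool dxy/4cm [ 0.49 -0.14]
channel trace 0.57 [217.1, 196.9, 244.9, 216.6] c [539.9  63. ] sz [55. 69.] ang -83.1 bgr [110 121 117] tool dxy/4cm [-1.95 -2.01]
182 231
272 261
```

View pics/s5.png

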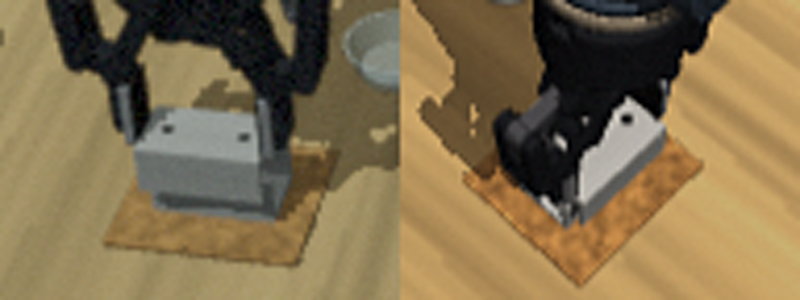

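The channel is above the base, parallel to it and shifted towards the camera side as planned. Lowering.

Emit:
carry_out(
  rows=[
    [0, 0, 0.2, 0],
    [0, 0, 0.15, 0],
    [0, 0, 0.06, 0],
    [0, 0, 0, 0],
    [0, 0, 0, 0],
  ],
)

```text
clock: 15.95
eef_pos: [0.6225, 0.138, 0.0261]
tool_rot: [0.721, 0.693, -0.0, -0.0]
ft_force: [0.6, -0.3, -0.3]
finger_gap: 0.0623
grip_force: 44.6
```

Emit:
carry_out(
  rows=[
    [0, 0, 0.06, 0],
    [0, 0, 0, 0],
    [0, 0, 0, 0],
  ],
)

```text
clock: 16.25
eef_pos: [0.6228, 0.138, 0.0241]
tool_rot: [0.721, 0.693, 0.0, 0.0]
ft_force: [0.4, 0.4, 1.6]
finger_gap: 0.0623
grip_force: 46.5
```

Emit:
carry_out(
  rows=[
    [0, 0, 0, 0],
    [0, 0, 0, 0],
    [0, 0, 0, 0],
    [0, 0, -0.2, 0],
    [0, 0, -0.5, 0],
    [0, 0, -1, 0],
    [0, 0, -1, 0],
    [0, 0, -0.5, 0],
    [0, 0, 0, 0],
  ],
  grip=100,
)

```text
clock: 17.15
eef_pos: [0.624, 0.1383, 0.1558]
tool_rot: [0.721, 0.693, 0.002, 0.002]
ft_force: [0.1, 0.1, -0.6]
finger_gap: 0.0852
grip_force: 0.0
```

Emit:
carry_out(
  rows=[
    [-0.9, -0.6, 0, 0],
    [-0.9, -0.6, 0, 0],
    [-0.9, -0.6, 0, 0],
    [-0.9, -0.6, 0, 0],
    [-0.9, -0.6, 0, 0],
    [-0.9, -0.6, 0, 0],
    [-0.9, -0.6, 0, 0],
    [-0.1, 0, 0, 0],
    [0, 0, 0, 0],
    [0, 0, 0, 0],
  ],
)

```text
clock: 18.15
eef_pos: [0.4452, -0.1108, 0.1515]
tool_rot: [0.72, 0.693, 0.0, -0.0]
ft_force: [-0.3, -0.2, -1.0]
finger_gap: 0.0855
grip_force: 0.0
```

```bash
python3 -c "
from h import *
p=arm.snapshot('side');u,v=proj(p,[.623,.137,.03]);u,v=int(u),int(v);a=p['img'][v-36:v+36,u-48:u+48]
p=look('channel',.034,'scene');u,v=proj(p,[.623,.137,.03]);u,v=int(u),int(v);b=p['img'][v-36:v+36,u-48:u+48]
cv2.imwrite('pics/s6.png',cv2.resize(np.hstack([a,b]),(800,300),interpolation=2))
p=look('tip_stand',.034)
"
```

```text
t 18.25 tcp [ 0.4452 -0.1105  0.1515] xang 87.9 gap 0.0855
channel mark 0.95 [271. 268.] [617.9 133.    0. ]
channel trace 0.59 [257.2, 251.8, 285.4, 280.7] c [624.9 140.2] sz [45. 69.] ang -2.2 bgr [134 142 146] tool dxy/4cm [6.43 4.26]
t 18.4 tcp [ 0.4451 -0.1107  0.1516] xang 87.9 gap 0.0856
tip_stand mark 0.94 [258. 171.] [ 445.4 -104.9    0. ]
tip_stand mark 0.16 [452. 177.] [ 648.4 -119.     0. ]
tip_stand trace 0.75 [237.1, 150.2, 283.2, 202.1] c [ 446.5 -102.3] sz [47. 42.] ang 87.9 bgr [111 119 119] tool dxy/4cm [0.21 0.03]
```

View pics/s6.png

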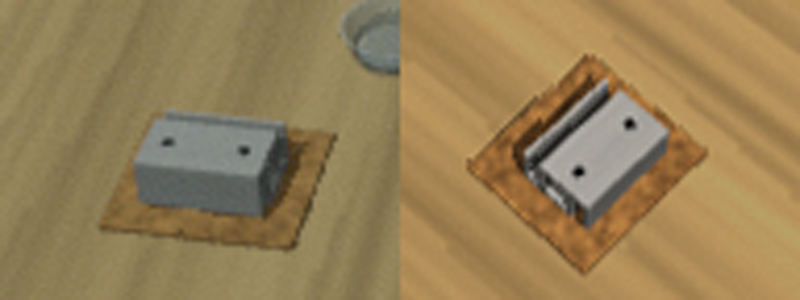

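The channel is interlocked, level and parallel in both views. Now the tip stand.

Emit:
carry_out(
  rows=[
    [0.12, 0.02, 0.9, 0],
    [0, 0, 0.9, 0],
    [0, 0, 0.9, 0],
    [0, 0, 0.7, 0],
    [0, 0, 0.3, 0],
    [0, 0, 0, 0],
    [0, 0, 0, 0],
  ],
)

```text
clock: 19.2
eef_pos: [0.4464, -0.1067, 0.0046]
tool_rot: [0.721, 0.693, 0.0, 0.0]
ft_force: [-0.6, -0.7, 0.7]
finger_gap: 0.0858
grip_force: 0.0
```

Emit:
carry_out(
  rows=[
    [0, 0, 0, 0],
    [0, 0, 0, 0],
    [0, 0, 0, 0],
    [0, 0, 0, 0],
    [0, 0, 0, 0],
    [0, 0, 0, 0],
    [0, 0, 0, 0],
    [0, 0, 0, 0],
  ],
  grip=25,
  grip_force=45,
)

```text
clock: 20.0
eef_pos: [0.4461, -0.1067, 0.0047]
tool_rot: [0.721, 0.693, 0.0, 0.0]
ft_force: [-2.6, 0.3, 12.2]
finger_gap: 0.0428
grip_force: 44.2
```

Emit:
carry_out(
  rows=[
    [0, 0, -0.5, 0],
    [0, 0, -0.9, 0],
    [0, 0, -0.9, 0],
    [-0.14, 0.8, 0, 0],
    [0, 0.9, 0, 0],
    [0, 0.9, 0, 0],
    [0, 0.9, 0, 0],
    [0, 0.9, 0, 0],
    [0, 0.76, 0, 0],
    [0, 0, 0, 0],
  ],
)

```text
clock: 21.0
eef_pos: [0.6544, -0.1201, 0.0958]
tool_rot: [0.72, 0.694, 0.001, 0.001]
ft_force: [-0.3, 0.6, -0.3]
finger_gap: 0.0429
grip_force: 46.5
```

```bash
python3 -c "
from h import *
p=look('pad_small',.004);look('tip_stand',.1,save='w7')
print(proj(p,[.652,-.12,.004]))
cv2.imwrite('pics/w7.png',p['img'])"
```

```text
t 21.05 tcp [ 0.6525 -0.12    0.0954] xang 87.8 gap 0.0427
pad_small mark 0.74 [254. 190.] [ 651.5 -118.6    0. ]
pad_small trace 0.61 [210.4, 152.3, 296.7, 217.5] c [ 651.3 -110.9] sz [69. 55.] ang 1.9 bgr [ 55  92 120] tool dxy/4cm [ 0.22 -0.04]
t 21.2 tcp [ 0.6509 -0.12    0.0956] xang 87.8 gap 0.0429
tip_stand mark 0.89 [256. 239.] [ 647.1 -164.4    0. ]
tip_stand trace 0.97 [211.4, 203.6, 307.3, 322.4] c [ 651.2 -128.8] sz [65. 54.] ang 59.8 bgr [107 114 116] tool dxy/4cm [-0.22  0.02]
[255.1542092  192.98812681]
```

View pics/w7.png

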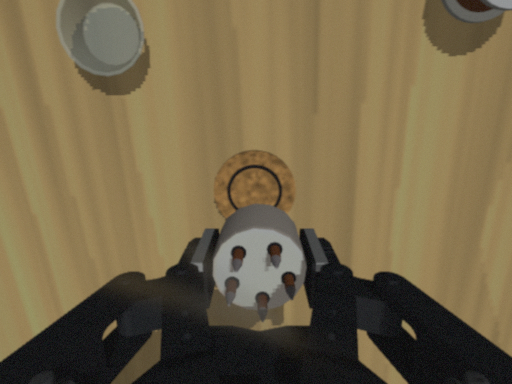

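```bash
python3 -c "
from h import *
p=arm.snapshot('wrist')
print(ray(p,(256,239),.091),ray(p,(259.5,262),.125),ray(p,(254.5,190),.004))"
```

```text
[ 0.64998788 -0.11981893  0.091     ] [ 0.65208753 -0.11414035  0.125     ] [ 0.64799029 -0.11737711  0.004     ]
```

The stand's centre matches the pad centre within 2–3 mm. Lowering.

Emit:
carry_out(
  rows=[
    [-0.05, 0, 0.7, 0],
    [0, 0, 0.7, 0],
    [0, 0, 0.4, 0],
    [0, 0, 0.2, 0],
    [0, 0, 0.08, 0],
    [0, 0, 0, 0],
    [0, 0, 0, 0],
  ],
)

```text
clock: 22.05
eef_pos: [0.6524, -0.1223, 0.0137]
tool_rot: [0.721, 0.693, 0.0, 0.001]
ft_force: [-0.3, 0.0, -1.5]
finger_gap: 0.0431
grip_force: 46.5
```

Emit:
carry_out(
  rows=[
    [0, 0, 0.06, 0],
    [0, 0, 0, 0],
    [0, 0, 0, 0],
  ],
)

```text
clock: 22.35
eef_pos: [0.6518, -0.1221, 0.0104]
tool_rot: [0.721, 0.693, 0.0, 0.0]
ft_force: [-0.1, 0.3, -1.7]
finger_gap: 0.0431
grip_force: 46.5
```

Emit:
carry_out(
  rows=[
    [0, 0, 0.05, 0],
    [0, 0, 0, 0],
    [0, 0, 0, 0],
  ],
)

```text
clock: 22.65
eef_pos: [0.652, -0.1222, 0.0088]
tool_rot: [0.721, 0.693, 0.0, 0.0]
ft_force: [-1.4, 0.2, 4.2]
finger_gap: 0.0429
grip_force: 47.0
```

Emit:
carry_out(
  rows=[
    [0, 0, 0, 0],
    [0, 0, 0, 0],
    [0, 0, 0, 0],
    [0, 0, 0, 0],
    [0, 0, -0.3, 0],
    [0, 0, -0.8, 0],
    [0, 0, -1, 0],
    [0, 0, -1, 0],
    [0, 0, -0.7, 0],
    [0.5, -0.3, 0, 0],
  ],
  grip=100,
)

```text
clock: 23.65
eef_pos: [0.643, -0.1036, 0.1658]
tool_rot: [0.721, 0.693, 0.002, 0.004]
ft_force: [0.6, 1.5, 0.0]
finger_gap: 0.0853
grip_force: 0.0
```

Emit:
carry_out(
  rows=[
    [0.9, -0.66, 0, 0],
    [0.9, -0.66, 0, 0],
    [0.9, -0.66, 0, 0],
    [0.9, -0.66, 0, 0],
    [0.9, -0.66, 0, 0],
    [0.9, -0.66, 0, 0],
    [0.9, -0.66, 0, 0],
    [0.9, -0.66, 0, 0],
    [0.9, -0.66, 0, 0],
    [0.9, -0.66, 0, 0],
  ],
)

```text
clock: 24.65
eef_pos: [0.3895, 0.2696, 0.1612]
tool_rot: [0.721, 0.693, 0.001, 0.0]
ft_force: [0.6, 0.2, -0.5]
finger_gap: 0.0854
grip_force: 0.0
```

Emit:
carry_out(
  rows=[
    [0.4, -0.3, 0, 0],
    [0, 0, 0, -0.95],
    [0, 0, 0, -1],
    [0, 0, 0, -1],
    [0, 0, 0, -1],
    [0, 0, 0, -1],
    [0, 0, 0, -1],
    [0, 0, 0, -1],
    [0, 0, 0, -1],
    [0, 0, 0, -1],
  ],
)

```text
clock: 25.65
eef_pos: [0.3793, 0.2847, 0.161]
tool_rot: [0.43, 0.903, 0.0, 0.0]
ft_force: [-0.8, -0.6, -0.0]
finger_gap: 0.0855
grip_force: 0.0
```

Emit:
carry_out(
  rows=[
    [0, 0, 0, -0.9],
    [0, 0, 0, 0],
    [0, 0, 0, 0],
  ],
)

```text
clock: 25.95
eef_pos: [0.3793, 0.2847, 0.1607]
tool_rot: [0.4, 0.916, 0.0, 0.0]
ft_force: [0.3, 0.6, 0.3]
finger_gap: 0.0854
grip_force: 0.0
```

```bash
python3 -c "
from h import *
p=look('pliers',.008,save='w8')
for h in (-1,1): print(h,proj(p,[.379+.03*h*np.cos(2.32),.285+.03*h*np.sin(2.32),.008]))
look('tip_stand',.038,'scene');look('tip_stand',.038,'side')"
```

```text
t 26.0 tcp [0.3792 0.2847 0.1605] xang 132.8 gap 0.0854
pliers mark 0.65 [256. 172.] [376.6 283.7   0. ]
pliers trace 0.97 [235.6, 129.9, 278.8, 237.2] c [387.  276.3] sz [ 42. 120.] ang -47.1 bgr [ 96  96 101] tool dxy/4cm [-0.29  0.  ]
-1 [258.02744478 201.75419626]
1 [257.94820972 146.25780919]
t 26.15 tcp [0.3791 0.2847 0.1603] xang 132.9 gap 0.0849
tip_stand mark 0.69 [186. 212.] [ 644.1 -128.5    0. ]
tip_stand trace 0.85 [175.4, 198.6, 190.5, 220.3] c [ 657.9 -114.1] sz [61. 44.] ang 47.2 bgr [120 127 136] tool dxy/4cm [-12.05  -1.68]
t 26.3 tcp [0.3791 0.2847 0.1602] xang 132.9 gap 0.0856
tip_stand mark 0.8 [199. 174.] [ 657.9 -144.5    0. ]
tip_stand mark 0.45 [299. 312.] [371.3 286.4   0. ]
tip_stand mark 0.44 [186. 244.] [623.6 129.8   0. ]
tip_stand trace 0.51 [188.3, 162.8, 205.7, 179.6] c [ 645.9 -102.5] sz [42. 94.] ang -76.2 bgr [112 120 123] tool dxy/4cm [-11.63  -1.71]
```

View pics/w8.png

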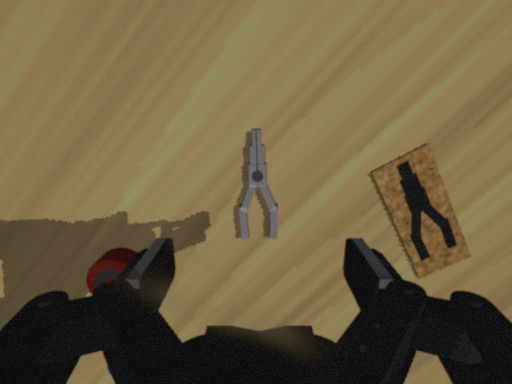

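The pliers are centred and aligned: pivot at (257,176), jaws up in the image. The drawn pad is at right with its jaws up too. Gripping the joint block.

Emit:
carry_out(
  rows=[
    [0, 0, 0.9, 0],
    [0, 0, 0.9, 0],
    [0, 0, 0.9, 0],
    [0, 0, 0.7, 0],
    [0, 0, 0.4, 0],
    [0, 0, 0.1, 0],
    [0, 0, 0, 0],
    [0, 0, 0, 0],
  ],
)

```text
clock: 27.2
eef_pos: [0.3796, 0.285, 0.005]
tool_rot: [0.399, 0.917, 0.001, 0.0]
ft_force: [-0.2, 1.0, 0.4]
finger_gap: 0.0857
grip_force: 0.0
```

Emit:
carry_out(
  rows=[
    [0, 0, 0, 0],
    [0, 0, 0, 0],
    [0, 0, 0, 0],
    [0, 0, 0, 0],
    [0, 0, 0, 0],
    [0, 0, 0, 0],
    [0, 0, 0, 0],
    [0, 0, 0, 0],
    [0, 0, 0, 0],
    [0, 0, 0, 0],
  ],
  grip=0,
  grip_force=60,
)

```text
clock: 28.2
eef_pos: [0.3792, 0.2847, 0.0045]
tool_rot: [0.399, 0.917, 0.0, 0.0]
ft_force: [-1.4, -1.4, 6.8]
finger_gap: 0.0179
grip_force: 58.9
```

Emit:
carry_out(
  rows=[
    [0, 0, -0.5, 0],
    [0, 0, -0.9, 0],
    [0, 0, -0.9, 0],
    [-0.16, 0.86, 0, 0],
    [-0.16, 0.87, 0, 0],
    [-0.15, 0.87, 0, 0],
    [-0.15, 0.87, 0, 0],
    [-0.16, 0.87, 0, 0],
    [0, 0, 0, -0.9],
    [0, 0, 0, -0.9],
  ],
)

```text
clock: 29.2
eef_pos: [0.5277, 0.3802, 0.0953]
tool_rot: [0.331, 0.944, -0.0, -0.0]
ft_force: [-0.0, 0.6, -1.3]
finger_gap: 0.0182
grip_force: 59.3
```

Emit:
carry_out(
  rows=[
    [0, 0, 0, -0.9],
    [0, 0, 0, -0.9],
    [0, 0, 0, -0.9],
    [0, 0, 0, -0.9],
    [0, 0, 0, -0.84],
    [0, 0, 0, 0],
    [0, 0, 0, 0],
  ],
)

```text
clock: 29.9
eef_pos: [0.5273, 0.38, 0.096]
tool_rot: [0.161, 0.987, -0.0, -0.0]
ft_force: [-0.8, 0.6, -1.6]
finger_gap: 0.0177
grip_force: 59.3
```

```bash
python3 -c "
from h import *
p=look('pad_pliers',.004,save='w9');look('pliers',.1)"
```

```text
t 29.95 tcp [0.5274 0.38   0.096 ] xang 161.4 gap 0.018
pad_pliers trace 0.56 [221.5, 125.6, 299.7, 287.5] c [520.4 383.6] sz [65. 96.] ang -18.2 bgr [ 61 101 132] tool dxy/4cm [0.19 0.03]
t 30.1 tcp [0.5274 0.3801 0.0961] xang 161.5 gap 0.0179
pliers mark 0.73 [257. 240.] [571.7 364.5   0. ]
```

View pics/w9.png

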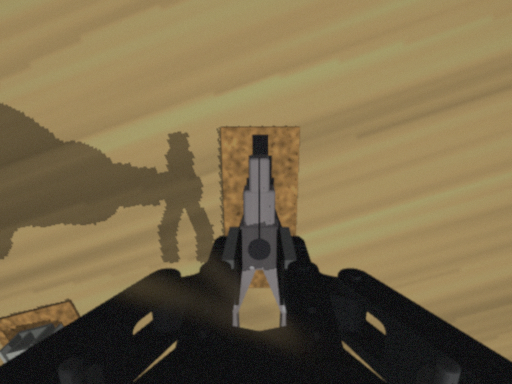

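Pliers and silhouette are aligned: drawn jaw tip at (260,136), on the pliers' axis. Lowering.

Emit:
carry_out(
  rows=[
    [0, 0, 0.7, 0],
    [0, 0, 0.7, 0],
    [0, 0, 0.45, 0],
    [0, 0, 0.18, 0],
    [0, 0, 0.08, 0],
    [0, 0, 0, 0],
    [0, 0, 0, 0],
  ],
)

```text
clock: 30.9
eef_pos: [0.528, 0.3805, 0.0129]
tool_rot: [0.16, 0.987, 0.001, 0.001]
ft_force: [-0.4, 0.5, -1.1]
finger_gap: 0.018
grip_force: 59.3
```

Emit:
carry_out(
  rows=[
    [0, 0, 0.06, 0],
    [0, 0, 0, 0],
    [0, 0, 0, 0],
  ],
)

```text
clock: 31.2
eef_pos: [0.5275, 0.3801, 0.0096]
tool_rot: [0.16, 0.987, 0.0, 0.0]
ft_force: [0.4, -0.4, -1.4]
finger_gap: 0.0176
grip_force: 59.3
```

Emit:
carry_out(
  rows=[
    [0, 0, 0.05, 0],
    [0, 0, 0, 0],
    [0, 0, 0, 0],
  ],
)

```text
clock: 31.5
eef_pos: [0.5277, 0.3803, 0.0086]
tool_rot: [0.16, 0.987, 0.0, 0.0]
ft_force: [-4.3, -2.5, 11.4]
finger_gap: 0.0184
grip_force: 60.7
```

Emit:
carry_out(
  rows=[
    [0, 0, 0, 0],
    [0, 0, 0, 0],
    [0, 0, 0, 0],
    [0, 0, 0, 0],
    [0, 0, 0, 0],
    [0, 0, -0.2, 0],
    [0, 0, -0.5, 0],
    [0, 0, -1, 0],
    [0, 0, -1, 0],
    [0, 0, -1, 0],
  ],
  grip=100,
)

```text
clock: 32.5
eef_pos: [0.5273, 0.38, 0.1575]
tool_rot: [0.16, 0.987, 0.0, 0.0]
ft_force: [0.2, -0.2, 0.9]
finger_gap: 0.0852
grip_force: 0.0
```

Emit:
carry_out(
  rows=[
    [0, 0, -1, 0],
    [0, 0, -0.5, 0],
    [0, 0, 0, 0],
    [0, 0, 0, 0],
  ],
)

```text
clock: 32.9
eef_pos: [0.5273, 0.38, 0.2153]
tool_rot: [0.16, 0.987, 0.0, 0.0]
ft_force: [-0.4, 0.6, -0.7]
finger_gap: 0.0859
grip_force: 0.0
```

```bash
python3 -c "
from h import *
p=look('pliers',.012);a=p['img']
b=arm.snapshot('side')['img']
cv2.imwrite('pics/f.png',cv2.resize(np.hstack([a,b]),(800,300)))
q=arm.snapshot('scene');cs=[]
for X in ([.56,-.347,.02],[.652,-.121,.02],[.53,.378,.01]):
    u,v=map(int,proj(q,X));cs.append(cv2.resize(q['img'][v-30:v+30,u-40:u+40],(266,200),interpolation=2))
cv2.imwrite('pics/f.png',np.vstack([cv2.resize(np.hstack([a,b]),(798,300)),np.hstack(cs)]))"
```

```text
t 32.95 tcp [0.527  0.3798 0.2144] xang 161.6 gap 0.0851
pliers mark 0.65 [257. 167.] [532.1 376.7   0. ]
pliers trace 0.73 [241.2, 124.0, 276.9, 219.2] c [539.4 376.9] sz [ 41. 120.] ang -18.4 bgr [93 92 96] tool dxy/4cm [-0.32  0.03]
```

View pics/f.png

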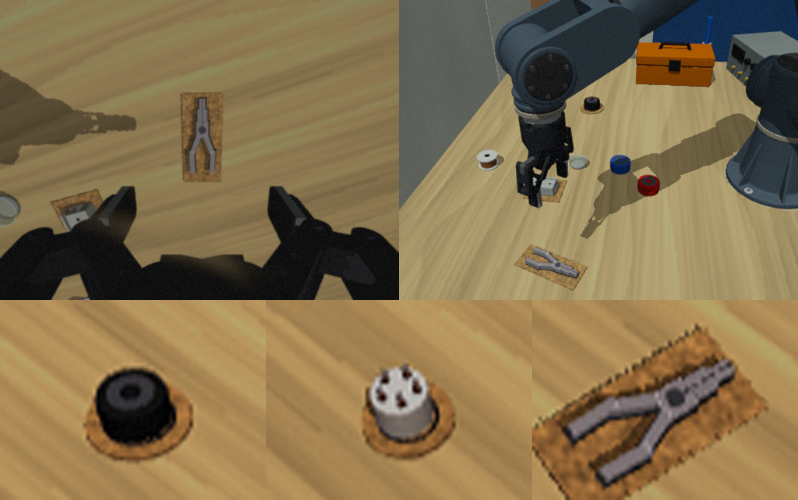

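Pliers lie on the silhouette. I'll check speaker and stand against the outline each would have if exactly centred.

```bash
python3 -c "
from h import *
t=np.linspace(0,2*np.pi,60)
for n in ('scene','side'):
    p=arm.snapshot(n)
    for k,c,r,h in (('speaker',(.5605,-.347),.03,.03),('tip_stand',(.652,-.120),.022,.034)):
        P=np.array([proj(p,[c[0]+r*np.cos(a),c[1]+r*np.sin(a),z]) for a in t for z in (.004,.004+h)])
        e=[P.min(0).round(1),P.max(0).round(1)]
        for m in arm.trace(p,k):
            b=m['box']
            if abs(b[0]-e[0][0])<12 and abs(b[1]-e[0][1])<15: print(n,k,e,b,m['confidence'],'px/mm',np.linalg.norm(proj(p,[*c,0])-proj(p,[c[0]+.01,c[1],0]))/10)
"
```

```text
scene tip_stand [array([175. , 199.7]), array([194.8, 222.2])] [176.3, 198.8, 193.1, 218.7] 0.84 px/mm 0.38694841656094614
side speaker [array([236.6, 123.3]), array([257.6, 142.5])] [240.1, 119.0, 260.5, 142.4] 0.82 px/mm 0.34099155813711496
```

```bash
cat > fit.py <<'E'
from h import *
from scipy.optimize import minimize
t=np.linspace(0,2*np.pi,72)
def sil(p,c,r,z0,z1):
    P=np.array([proj(p,[c[0]+r*np.cos(a),c[1]+r*np.sin(a),z]) for a in t for z in (z0,z1)])
    m=np.zeros((384*4,512*4),np.uint8);cv2.fillConvexPoly(m,cv2.convexHull((P*4+1.5).round().astype(np.int32)),1)
    return cv2.resize(m.astype(np.float32),(512,384),interpolation=cv2.INTER_AREA)
def fit(names):
  for n in names:
    p=arm.snapshot(n);hsv=cv2.cvtColor(p["img"],cv2.COLOR_BGR2HSV).astype(int);S,V=hsv[...,1],hsv[...,2]
    for k,c,r,h,pr in (('speaker',(.5605,-.347),.03,.03,.045),('tip_stand',(.652,-.120),.022,.034,.035)):
        roi=sil(p,c,.06,0,.05)>.5
        obj=(V<65 if k=='speaker' else (S<70)&(V>60))&roi
        any_=(obj|((S>145)&roi)) # object or cork
        def cost(x,m,r,z0,z1): return np.abs(sil(p,x,r,z0,z1)-m)[roi].sum()
        def best(m,r,z0,z1):
            f=min(((cost((c[0]+i*.003,c[1]+j*.003),m,r,z0,z1),i,j) for i in range(-5,6) for j in range(-5,6)))
            x0=(c[0]+f[1]*.003,c[1]+f[2]*.003)
            R=minimize(cost,x0,(m,r,z0,z1),'Nelder-Mead',options=dict(initial_simplex=np.array(x0)+np.array([[0,0],[.002,0],[0,.002]]),xatol=2e-4))
            return np.round(R.x*1000,1),round(R.fun,1)
        print(n,k,obj.sum(),best(obj.astype(float),r,.004,.004+h))
E
python3 -c "from fit import *;fit(('scene','side'))"
```

```text
scene speaker 427 (array([ 562.5, -345.9]), np.float64(30.6))
scene tip_stand 288 (array([ 651.6, -122.7]), np.float64(70.6))
side speaker 272 (array([ 560.3, -348.7]), np.float64(91.8))
side tip_stand 92 (array([ 708.5, -239.2]), np.float64(33.0))
```

The fits put the speaker about 2 mm and the stand about 3 mm from their pad centres. The side-view stand fit ran off, because that view of it was blocked, so I'm ignoring it. Nothing is touching the robot, so I'm handing in.

```bash
python3 -c "
from workcell import arm
print(arm.sign_off())"
```

```text
the job is handed in; nothing more can be done
None
```

I handed the job in at about 33 s; no verdict came back, but by my last camera checks all four things are in place (speaker and tip stand within about 3 mm of their circle centres, pliers on their silhouette, channel interlocked and level); nothing was dropped and I did not touch the dish.

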